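# Tray up the oat bars, then rock the stuck bar-press plunger free

### The arm

A 6-joint arm with a two-finger parallel gripper is mounted at the origin on the work surface. World frame = base frame: x ahead of the robot, y to its left, z up, the work surface at z = 0. Lengths are in m, angles in rad, forces in N, time in s.
With the tool pointing down it reaches from about 0.3 to 0.875 m from the base axis. Payload 6.4 kg.
Tool frame: the origin (TCP) lies midway between the tips of the shut fingers; the grasp point (between the pads) lies 19 mm behind it; x points along the fingers, y is the direction in which the jaws open and shut, and the axes are right-handed (so a half turn about x gives the same grasp; the last joint's range is limited). The gripper opens to 85 mm and grips with 20 to 120 N. Pads are 22 mm wide; open, the fingers measure 114 mm over their backs; the gripper's body (76 mm by 85 mm) begins 54 mm behind the grasp point. The pads swing forward as they close: fully open they stand 13 mm farther back than shut.
Start: joints at [-1.427, 0.181, 1.607, -0, 1.354, -0.206], TCP at [0.197, -0.54, 0.231] pointing down, gripper open.
Joint ranges: [-2.99, 2.99], [-0.89, 2.07], [0.3, 2.58], [-1.14, 4.28], [0, 2.63], [-3.12, 3.12]. Speed limits (rad/s): [2.57, 2.57, 3.01, 3.14, 3.14, 3.14].

### API

Orientations are given as a unit quaternion [w, x, y, z].
In Python, from bench import ctrl gives the robot as it stands.
- The arm moves only by the tool step_arm, never from a script. Its argument "motion" is a list of rows, each a list of 7 numbers: the shift along the tool's x, y, z in mm, then the turn, a rotation vector about the tool's x, y, z in degrees, then the closure in counts, from 0 (fully open) to 255 (shut). In form: [[tx, ty, tz, rx, ry, rz, hand], ...]. A call has 1 to 10 rows; each row is the pose to reach, as a shift and turn from the pose commanded when the call began, along the tool's axes at that moment; what a row does not reach only later rows make up. A row lasts 1/8 s, in which the tool goes at most 62.5 mm and 10.7 degrees, less where a joint would pass 70% of its speed; a pose out of reach is approached as far as the arm can. A call with a gripper value outside its range is refused whole. The fingers move at their own pace and stop on an object; the grip force is fixed at half the most. Time passes only in rows, so rows that repeat a pose let the fingers close. It gives the time, the measured TCP pose, the force and the opening at its end, in the units of the state.
- ctrl.get_obs(): the state, without advancing time (a new reading comes with each control period).
- ctrl.camera(name): name is "scene" or "top" or "wrist"; returns (picture, depth): 480x640x3 uint8, red, green, blue; 480x640 float32, m along the optical axis (not along the pixel's ray), 0 where there is no reading.
- ctrl.camera_info(name): a dict with "fx", "fy", "cx", "cy" (pixels), "dist_coeffs" ([k1, k2, p1, p2, k3] as OpenCV has them; the pictures are not rectified), "T" (4x4, takes a point from camera to world coordinates); the wrist camera has in their place "hand_eye" (4x4, takes a point from camera to tool coordinates, whose origin is the TCP and whose axes are the tool frame's). Camera axes: x right, y down, z forward; pixel columns grow to the right and rows downward; lengths in m; the calibration is good to about 2 mm. A picture is of the moment at which its call begins: read the wrist's pose just before it. camera_info takes no time and is no camera call.
- ctrl.hand_in(): hands the job in, once; it reports no verdict.
The state is a dict: "time_s": time; "q": joint angles; "dq": joint speeds; "joint_efforts": joint torques, N m; "eef_pos": TCP position; "eef_rot": TCP orientation; "wrist_force": force on the tool from outside, world axes, zero at the start; "torque": the same for the moment, N m; "opening": opening from 0.0 (shut) to 1.0 (fully open).
Only numpy, scipy, OpenCV 4.12 (cv2) and the standard library are available. Lean on these libraries where they do the work, as an engineer would, in place of code of your own. Each camera call takes 0.05 s, during which the arm holds its last target. There are 200 camera calls.

### The job

Lay the two oat bars from the cutting board gently on the two empty outlines of the baking mat, so that the four bars lie in neat rows. Then take the plunger of the bar press by its wooden handle and work it loose by rocking it end to end along the mould, a couple of times each way: it is tight, and a straight pull only lifts the whole press, which must stay standing on the bench. Finish while holding the plunger level just clear above its mould, about a finger's breadth over the rim, and leave the bars already on the tray, the milk jug and the honey jar where they are.

Things in the scene. Friction and masses are not known exactly. Their poses are not given: they have to be found in the camera images.
- bar_a: firm brown oat bar 90 x 40 x 18 mm, 75 g, lying on the cutting board (board 15 mm thick); origin at the centre of its underside, x along its 90 mm length, z up
- bar_b: the second such oat bar on the cutting board; same size and axes
- tray: dark steel baking tray 260 x 220 mm, fixed, rim 10 mm high; cream silicone mat (top 4 mm above the tray's underside) printed with four dark outlines, two by two, centred at x = +-56, y = +-43 mm; the two at y = -43 are empty. Origin: centre of underside; x along the 260 mm side
- place_1 (a point): first empty outline: centre of the printed outline at mat level (mat top 4 mm above the tray's underside); outline 98 x 48 mm, long along the tray's x
- place_2 (a point): second empty outline: centre of the printed outline at mat level (mat top 4 mm above the tray's underside); outline 98 x 48 mm, long along the tray's x
- bar_c: oat bar already lying on the outline beside place_1 (at tray x = -56, y = +43 mm); leave alone; same size and axes
- bar_d: oat bar already lying on the outline beside place_2 (at tray x = +56, y = +43 mm); leave alone; same size and axes
- press: bar press loose on the bench, 1.5 kg: steel foot plate 190 x 140 mm, top 11 mm high; white mould 125 x 67 mm, rim 52 mm high, inside 97 x 43 mm, a bar in it (top 29 mm high). Origin: centre of underside; x along the mould. A red sprung wiper strip in each end wall, 45 mm high, grips the plunger's end with about 9 N of friction: both together beat the press's weight, one alone does not
- plunger: aluminium block 90 x 39 x 22 mm, 250 g, with upright wooden handle: 28 mm along x, 36 along y, 26 to 82 mm above the underside. Origin: centre of underside; x along its length and the press's x. Starts fully home, underside 29 mm above the bench, block top level with the rim. An end leaves its strip after rising 18 mm; all clears the rim after 23. Play for 0.1 rad of tilt about its y (one end up)
- handle (a point): on the axis of the plunger's handle, 59 mm above the plunger's underside, the height to grip; gripped firmly on the two faces that look along the plunger's x, the handle passes on a tilt about y well; turns with the plunger
- milk_jug: small steel milk jug with a handle, 80 mm across, 95 mm high, standing on the bench beyond the board; origin at the centre of its underside; leave alone
- honey_jar: closed amber honey jar with a brass cap, 64 mm across, 85 mm high, standing beyond the board; origin at the centre of its underside; leave alone
Mind the look-alikes: they are no part of the job. There is more than one size of the plunger; the job needs the middle-sized.

How it is judged:
On the way, in this order (a step that is already met when the one before it is completed fails the run):
1. both loose bars lie flat on the two empty outlines, let go and at rest ((((horizontal distance between bar_a and place_1 below 0.012 m and angle between the x axis of bar_a and the x axis of tray, either way round below 0.15 rad and z of bar_a in the frame of tray below 0.008 m and angle between bar_a's own z axis and vertical below 0.08 rad) and (horizontal distance between bar_b and place_2 below 0.012 m and angle between the x axis of bar_b and the x axis of tray, either way round below 0.15 rad and z of bar_b in the frame of tray below 0.008 m and angle between bar_b's own z axis and vertical below 0.08 rad)) or ((horizontal distance between bar_a and place_2 below 0.012 m and angle between the x axis of bar_a and the x axis of tray, either way round below 0.15 rad and z of bar_a in the frame of tray below 0.008 m and angle between bar_a's own z axis and vertical below 0.08 rad) and (horizontal distance between bar_b and place_1 below 0.012 m and angle between the x axis of bar_b and the x axis of tray, either way round below 0.15 rad and z of bar_b in the frame of tray below 0.008 m and angle between bar_b's own z axis and vertical below 0.08 rad))) and contact force between the fingers and bar_a below 0.05 N and linear speed of each of bar_a, bar_b below 0.02 m/s and contact force between the fingers and bar_b below 0.05 N), for 0.2 s.
2. the plunger, still in the mould and the press flat, is rocked with its +x end up by 0.035 rad (2 degrees) or more (angle between plunger's own x axis and vertical below 1.5358 rad and z of plunger in the frame of press below 0.051 m and angle between press's own z axis and vertical below 0.015 rad), for 0.05 s.
3. then rocked the other way, its -x end up by 0.035 rad (2 degrees) or more, still in the mould (angle between plunger's own x axis and vertical above 1.6058 rad and z of plunger in the frame of press below 0.051 m and angle between press's own z axis and vertical below 0.015 rad), for 0.05 s.
4. and rocked back again, +x end up by 0.035 rad (2 degrees) or more, still in the mould (two rocks each way, starting either way, cover these three) (all of step 2), for 0.05 s.
At the end, for the whole second after the job is handed in: Both loose bars flat on the empty outlines (12 mm, 0.15 rad), let go. The gripper holds the plunger still, level within 0.12 rad, underside 4-35 mm above the rim, within 30 mm of the mould's centre, not touching the press; press flat on the bench; bystanders not moved (all of step 1 and z of plunger in the frame of press between 0.056 and 0.087 m and horizontal distance between plunger and press below 0.03 m and angle between plunger's own z axis and vertical below 0.12 rad and linear speed of each of plunger, press below 0.02 m/s and contact force between the fingers and plunger above 1 N and contact force between plunger and press below 0.1 N and height (world z) of press below 0.004 m and angle between press's own z axis and vertical below 0.03 rad and distance of each of bar_c, bar_d from where it was at the start of the episode below 0.012 m and distance of each of milk_jug, honey_jar from where it was at the start of the episode below 0.02 m); the arm keeps its last pose, push and grip.
It fails at once if the press is lifted more than 8 mm off the bench or tipped more than 0.08 rad (height (world z) of press above 0.008 m or angle between press's own z axis and vertical above 0.08 rad).
It fails at once if a bar already on the tray is moved more than 12 mm (distance of any of bar_c, bar_d from where it was at the start of the episode above 0.012 m).
It fails at once if the milk jug or the honey jar is moved more than 20 mm (distance of any of milk_jug, honey_jar from where it was at the start of the episode above 0.02 m).
It fails at once if a loose bar is dropped (falls free faster than 0.6 m/s, a fall of about 2 cm) ((contact force between the fingers and bar_a below 0.02 N and linear speed of bar_a above 0.6 m/s) or (contact force between the fingers and bar_b below 0.02 N and linear speed of bar_b above 0.6 m/s)).
It also fails if it takes over 64 s, if anything falls off the work surface, if the arm or the gripper's body presses on something with over 40 N, if the wrist force passes 120 N, or if a joint passes its speed limit or range.

## Working session

There is one attempt and no reset: what is moved stays moved. The work goes in short steps, Python scripts to look and compute and a tool call to move; the robot and the scene stay as the last step left them, time stands still between calls to the robot, and variables do not carry over. Pictures are saved under pics/ and viewed, about 8 in all and at most 12, crops included, and the job is handed in when it is done.

Besides the shell and the picture viewer there is one more tool, called after "Request:" by a JSON object that holds its "name" and its "arguments", one argument or row to a line. step_arm: Moves the arm, as the interface text tells. Its arguments: {"type":"object","properties":{"motion":{"type":"array","items":{"type":"array","items":{"type":"number"}}}},"required":["motion"]}

```bash
mkdir -p pics; ls; cat > h.py <<'E'
import numpy as np, cv2
from bench import ctrl
from scipy.spatial.transform import Rotation as R
def obs():
    return ctrl.get_obs()
def toolT():
    o=obs(); q=o['eef_rot']; T=np.eye(4); T[:3,:3]=R.from_quat([q[1],q[2],q[3],q[0]]).as_matrix(); T[:3,3]=o['eef_pos']; return T
def grab(n):
    T0=toolT() if n=='wrist' else None
    p,d=ctrl.camera(n); i=ctrl.camera_info(n)
    T=T0@np.array(i['hand_eye']) if n=='wrist' else np.array(i['T'])
    K=np.array([[i['fx'],0,i['cx']],[0,i['fy'],i['cy']],[0,0,1]])
    np.savez('last_%s.npz'%n,p=p,d=d,T=T,K=K,D=np.array(i['dist_coeffs']))
    return p,d
def load(n):
    return np.load('last_%s.npz'%n)
def ray(n,px,z):
    L=load(n); u=cv2.undistortPoints(np.array(px,float).reshape(-1,1,2),L['K'],L['D']).reshape(-1,2)
    r=np.c_[u,np.ones(len(u))]@L['T'][:3,:3].T; o=L['T'][:3,3]
    return o+r*((z-o[2])/r[:,2])[:,None]
def pts(n):
    L=load(n); h,w=L['d'].shape; g=np.stack(np.meshgrid(np.arange(w),np.arange(h)),-1).reshape(-1,1,2).astype(float)
    u=cv2.undistortPoints(g,L['K'],L['D']).reshape(-1,2); d=L['d'].reshape(-1,1)
    return ((np.c_[u,np.ones(len(u))]*d)@L['T'][:3,:3].T+L['T'][:3,3]).reshape(h,w,3)
def save(n,img): cv2.imwrite('pics/'+n,img[...,::-1])
E
python3 - <<'E'
from h import *
for n in ('top','scene'):
    p,d=grab(n); save(n+'0.png',p)
print(load('top')['T'].round(3), load('top')['K'].round(1)); print(obs())
E
```

```text
pics
[[ 0.01  -0.991  0.136  0.471]
 [-0.999 -0.015 -0.039  0.096]
 [ 0.041 -0.135 -0.99   1.029]
 [ 0.     0.     0.     1.   ]] [[485.4   0.  317.2]
 [  0.  485.4 232.9]
 [  0.    0.    1. ]]
{'time_s': 0.1, 'q': array([-1.42731314e+00,  1.81481307e-01,  1.60792079e+00, -3.90885610e-05,
        1.35379417e+00, -2.06295220e-01]), 'dq': array([ 2.26694547e-05, -1.92956547e-03, -2.10993263e-03,  6.50684983e-04,
        1.28976017e-03,  1.63771307e-03]), 'joint_efforts': array([-1.26189580e-04, -4.45877516e+01, -3.52237952e+01, -2.49328687e-04,
        4.18192489e-03,  4.24513212e-05]), 'eef_pos': array([ 0.19698018, -0.53967013,  0.23045988]), 'eef_rot': array([ 0.12247169,  0.69632402,  0.1236059 , -0.69631539]), 'wrist_force': array([ 0.01421056, -0.0587455 , -0.03000476]), 'torque': array([ 0.04175012, -0.02547016, -0.05669936]), 'opening': 0.9982983634006518}
```

View pics/top0.png

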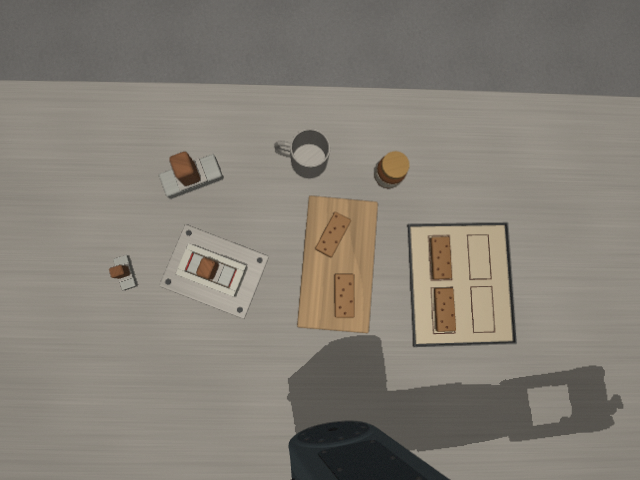

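View pics/scene0.png

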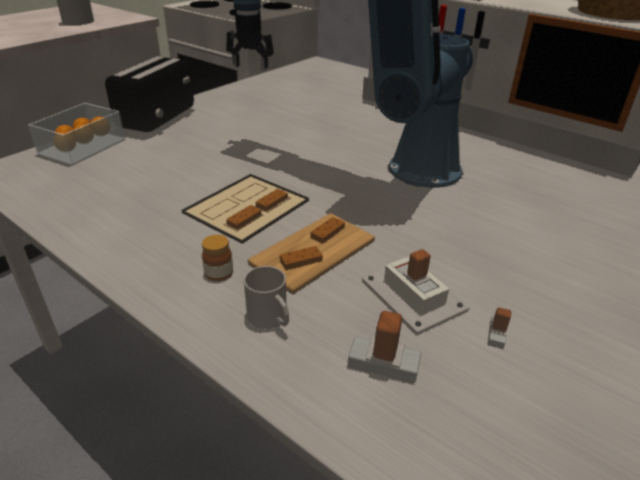

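Top picture: loose bars are at (333,234) and (344,296). The tray's bars are at (441,258) and (445,310), with the empty outlines at (480,257) and (483,309). There are three plungers: a large loose one (190,172), a small loose one (122,272), and the middle-sized one in the press (207,268), which is the one I need. The scene picture agrees. Next I measure, with one close crop to check the choice.

```bash
python3 - <<'E'
from h import *
L=load('top'); p=L['p']; hsv=cv2.cvtColor(p,cv2.COLOR_RGB2HSV); P=pts('top')
def rect(mask,z,name,amin=100,roi=None):
    m=mask.astype(np.uint8)
    if roi: k=np.zeros_like(m); k[roi[1]:roi[3],roi[0]:roi[2]]=1; m=m&k
    cs,_=cv2.findContours(m,cv2.RETR_EXTERNAL,cv2.CHAIN_APPROX_NONE)
    for c in cs:
        if cv2.contourArea(c)<amin: continue
        w=ray('top',c.reshape(-1,2),z)[:,:2]*1000
        r=cv2.minAreaRect(w.astype(np.float32)); (a,b),(s,t),g=r
        if s<t: s,t,g=t,s,g+90
        g=(g+90)%180-90
        px=c.reshape(-1,2).mean(0).astype(int); zz=np.median(P[px[1]-2:px[1]+3,px[0]-2:px[0]+3,2])
        print(name,px,'xy',round(a,1),round(b,1),'size',round(s,1),round(t,1),'ang',round(g,1),'depth z',round(zz*1000,1))
H,S,V=[hsv[...,i].astype(int) for i in range(3)]
print('bar hsv',hsv[240,338],hsv[300,350],'board',hsv[310,320],'mat',hsv[330,440],'foot',hsv[300,220],'mould',hsv[262,190],'bench',hsv[200,100],'strip',hsv[266,191])
bar=(S>110)&(V<150)&(H<20)
rect(bar,.033,'board bar',roi=(300,195,375,330))
rect(bar,.022,'tray bar',roi=(410,225,460,345))
mat=(S>40)&(V>150)
rect(cv2.morphologyEx(mat.astype(np.uint8),cv2.MORPH_CLOSE,np.ones((9,9))),.004,'mat',roi=(405,220,520,350),amin=3000)
# outlines
dark=(cv2.cvtColor(p,cv2.COLOR_RGB2GRAY)<150)
rect(dark,.004,'outline',roi=(462,230,500,338),amin=300)
rect(bar,.111,'handle',roi=(170,230,250,300),amin=60)
c=p[215:325,150:280]; save('crop.png',cv2.resize(c,None,fx=6,fy=6,interpolation=cv2.INTER_CUBIC)[:600,:780])
E
```

```text
bar hsv [ 15 127 149] [ 14 131 121] board [ 16 103 169] mat [ 15 129 142] foot [ 19  25 176] mould [ 17  25 141] bench [ 21  28 146] strip [ 27  17 168]
board bar [344 295] xy 480.5 0.4 size 89.4 41.1 ang 0.3 depth z 31.9
board bar [332 234] xy 605.8 24.3 size 90.6 40.0 ang -27.3 depth z 31.4
tray bar [444 309] xy 452.9 -210.3 size 88.9 41.1 ang 2.5 depth z 19.9
tray bar [440 257] xy 560.8 -204.9 size 87.4 41.5 ang 2.2 depth z 20.3
mat [460 284] xy 508.2 -252.8 size 247.4 206.8 ang 1.7 depth z 2.7
outline [482 309] xy 453.7 -298.0 size 99.7 50.2 ang 2.1 depth z 2.0
outline [478 256] xy 565.6 -293.9 size 98.4 50.0 ang 1.9 depth z 1.8
handle [206 268] xy 526.4 266.4 size 35.7 33.0 ang -19.8 depth z 110.0
```

View pics/crop.png

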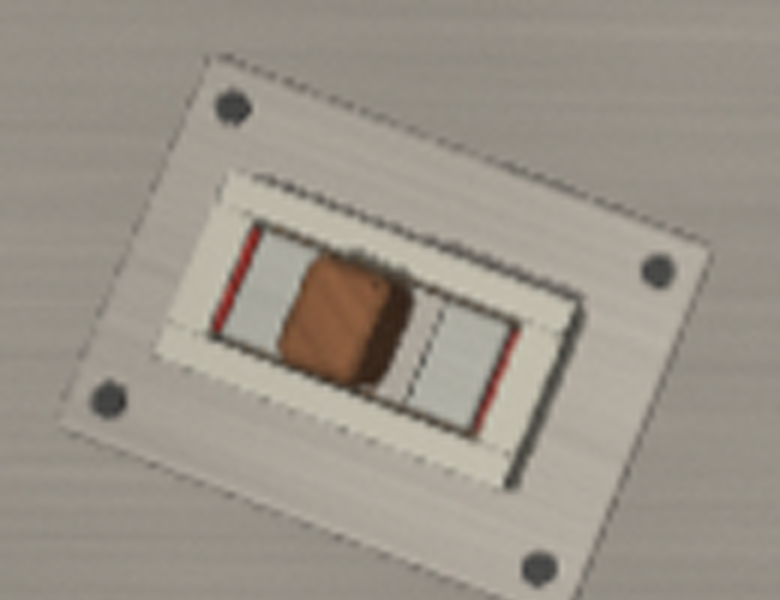

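The crop confirms it: the middle-sized plunger sits in the mould, with its handle at (207,268) and a red strip at each end. Sizes and heights match the description.

```bash
cat >> h.py <<'E'
def go(x,y,z,yaw,tilt=None):
    """mm, deg; yaw = world angle of tool y, tool x down"""
    T=toolT(); o=obs(); best=[]
    for a in (yaw,yaw+180):
        c,s=np.cos(np.radians(a)),np.sin(np.radians(a))
        Y=np.array([c,s,0]); X=np.array([0,0,-1.]); M=np.stack([X,Y,np.cross(X,Y)],1)
        rv=np.degrees(R.from_matrix(T[:3,:3].T@M).as_rotvec())
        cur=np.degrees(np.arctan2(T[1,1],T[0,1]))
        dyaw=(a-cur+180)%360-180
        dq1=np.degrees(np.arctan2(y,x))-np.degrees(o['q'][0])
        q6=np.degrees(o['q'][5])+dq1-dyaw
        best.append((abs(q6),q6,rv))
    b=min(best,key=lambda t:t[0])
    sh=T[:3,:3].T@(np.array([x,y,z])-T[:3,3]*1000)
    print('shift',sh.round(1),'rot',b[2].round(1),'q6 pred',[round(t[1]) for t in best],'rots',[t[2].round(0).tolist() for t in best])
E
python3 - <<'E'
from h import *
print(toolT().round(3)); go(480.5,0.4,120,90.3)
E
```

```text
[[-0.     0.343 -0.939  0.197]
 [ 0.002 -0.939 -0.343 -0.54 ]
 [-1.    -0.002 -0.     0.23 ]
 [ 0.     0.     0.     1.   ]]
shift [ 111.2 -410.  -451.4] rot [19.7 -0.   0.1] q6 pred [-90, 90] rots [[-160.0, -0.0, -0.0], [20.0, -0.0, 0.0]]
```

Request:
{"name": "step_arm", "arguments": {
  "motion": [
    [0,-30,-33,1,0,0,0],
    [10,-75,-83,4,0,0,0],
    [20,-120,-132,6,0,0,0],
    [30,-165,-182,8,0,0,0],
    [40,-210,-231,10,0,0,0],
    [50,-255,-281,12,0,0,0],
    [60,-300,-330,14,0,0,0],
    [70,-345,-380,17,0,0,0],
    [80,-385,-424,19,0,0,0],
    [90,-410,-451,20,0,0,0]
  ]
}}

```text
time_s: 1.35
eef_pos: [0.4768, -0.0069, 0.1433]
eef_rot: [0.0, 0.707, -0.0, -0.707]
wrist_force: [1.1, -1.1, 0.4]
opening: 1.001
```

Request:
{"name": "step_arm", "arguments": {
  "motion": [
    [20,0,0,0,0,0,0],
    [20,0,0,0,0,0,0]
  ]
}}

```text
time_s: 1.6
eef_pos: [0.4743, -0.0076, 0.1216]
eef_rot: [-0.001, -0.706, -0.001, 0.709]
wrist_force: [-0.6, -0.5, 0.1]
opening: 1.0
```

```bash
python3 - <<'E'
from h import *
go(480.5,0.4,14,90.3)
p,d=grab('wrist'); save('w1.png',p)
E
```

```text
shift [107.6  -7.9  -6.7] rot [-0.1  0.2  0.1] q6 pred [270, 90] rots [[180.0, 0.0, -0.0], [-0.0, 0.0, 0.0]]
```

View pics/w1.png

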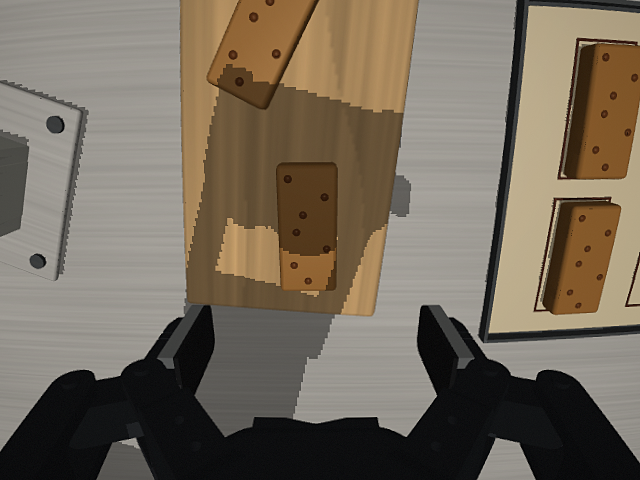

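Wrist picture: the bar is at (307,227) between the open fingers and nothing blocks the descent. I'll check its centre from this view.

```bash
python3 - <<'E'
from h import *
L=load('wrist')
w=ray('wrist',[[277,163],[337,163],[337,291],[278,290]],.033)*1000
print(w.round(1),w.mean(0).round(1)); go(480.5,0.4,14,90.3)
E
```

```text
[[528.8  18.4  33. ]
 [528.9 -19.8  33. ]
 [438.6 -21.9  33. ]
 [439.1  20.3  33. ]] [483.8  -0.8  33. ]
shift [108.7  -8.9  -5.7] rot [-0.2  0.1  0. ] q6 pred [270, 90] rots [[180.0, 0.0, -0.0], [-0.0, 0.0, 0.0]]
```

Request:
{"name": "step_arm", "arguments": {
  "motion": [
    [20,-8.5,-7,0,0,0,0],
    [50,-8.5,-7,0,0,0,0],
    [80,-8.5,-7,0,0,0,0],
    [100,-8.5,-7,0,0,0,0],
    [108,-8.5,-7,0,0,0,0],
    [108,-8.5,-7,0,0,0,0]
  ]
}}

```text
time_s: 2.4
eef_pos: [0.4831, -0.0011, 0.0158]
eef_rot: [-0.0, 0.707, -0.0, -0.707]
wrist_force: [0.3, -0.6, 0.3]
opening: 1.001
```

Request:
{"name": "step_arm", "arguments": {
  "motion": [
    [0,0,0,0,0,0,255],
    [0,0,0,0,0,0,255],
    [0,0,0,0,0,0,255],
    [0,0,0,0,0,0,255],
    [0,0,0,0,0,0,255],
    [0,0,0,0,0,0,255]
  ]
}}

```text
time_s: 3.15
eef_pos: [0.4838, -0.0005, 0.0163]
eef_rot: [0.001, 0.708, 0.0, -0.707]
wrist_force: [-1.4, 0.2, 4.9]
opening: 0.45
```

Request:
{"name": "step_arm", "arguments": {
  "motion": [
    [-15,0,0,0,0,0,255],
    [-40,0,0,0,0,0,255],
    [-70,0,0,0,0,0,255],
    [-80,0,0,0,0,0,255]
  ]
}}

```text
time_s: 3.65
eef_pos: [0.4842, -0.0006, 0.0978]
eef_rot: [0.001, 0.708, -0.0, -0.706]
wrist_force: [0.6, -0.1, -1.2]
opening: 0.455
```

```bash
python3 - <<'E'
from h import *
o=obs();print(o['eef_pos'],o['opening'],o['wrist_force']); go(454.7,-298,60,92)
E
```

```text
[ 0.48423738 -0.00058497  0.09776352] 0.45465281093726373 [ 0.63155704 -0.13555129 -1.2144161 ]
shift [ 37.9 297.4  29.9] rot [-2.  -0.2 -0.1] q6 pred [235, 55] rots [[178.0, -0.0, 0.0], [-2.0, -0.0, -0.0]]
```

Request:
{"name": "step_arm", "arguments": {
  "motion": [
    [0,20,2,0,0,0,255],
    [0,55,6,0,0,0,255],
    [0,100,10,-1,0,0,255],
    [0,145,15,-1,0,0,255],
    [0,190,20,-2,0,0,255],
    [0,235,25,-2,0,0,255],
    [0,270,28,-2,0,0,255],
    [0,290,30,-2,0,0,255],
    [15,297.5,30,-2,0,0,255],
    [38,297.5,30,-2,0,0,255]
  ]
}}

```text
time_s: 4.9
eef_pos: [0.4534, -0.2976, 0.0565]
eef_rot: [0.013, 0.707, 0.013, -0.707]
wrist_force: [0.5, 0.0, -1.1]
opening: 0.45
```

```bash
python3 - <<'E'
from h import *
go(454.7,-298,6,92)
p,d=grab('wrist'); save('w2.png',p)
E
```

```text
shift [50.5  0.4 -1.3] rot [ 0. -0. -0.] q6 pred [-125, 55] rots [[-180.0, 0.0, -0.0], [0.0, -0.0, -0.0]]
```

View pics/w2.png

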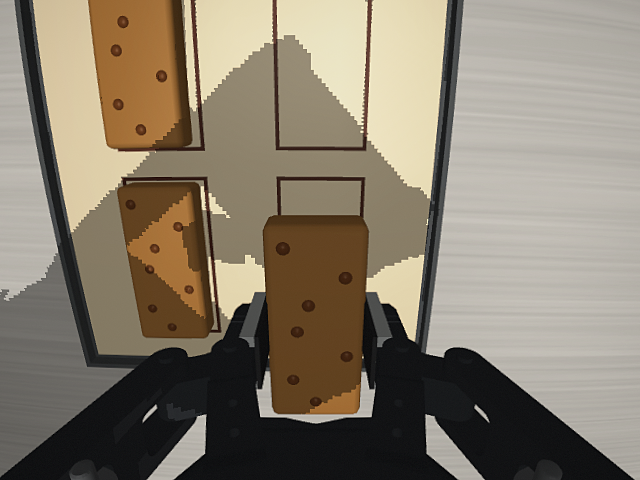

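Wrist picture: the bar hangs squarely between the pads. The outline's front corners are at (277,178) and (364,178), and the bar's front edge is at (264–368,219). I'll check the alignment with rays.

```bash
python3 - <<'E'
from h import *
a=ray('wrist',[[278,178],[364,178]],.004)*1000; b=ray('wrist',[[264,219],[368,219]],.073)*1000
print(a.round(1),b.round(1)); 
print('gap outline-front minus bar-front', (a.mean(0)-b.mean(0)).round(1)); go(454.7,-298,6,92)
E
```

```text
[[ 503.6 -274.2    4. ]
 [ 505.4 -321.     4. ]] [[ 499.5 -275.9   73. ]
 [ 500.9 -313.8   73. ]]
gap outline-front minus bar-front [  4.3  -2.7 -69. ]
shift [46.8  3.1 -3.5] rot [0.1 0.2 0.3] q6 pred [-125, 55] rots [[-180.0, -0.0, 0.0], [0.0, 0.0, 0.0]]
```

Request:
{"name": "step_arm", "arguments": {
  "motion": [
    [15,1,0,0,0,0,255],
    [35,2,0,0,0,0,255],
    [47,2,0,0,0,0,255],
    [51,2,0,0,0,0,255],
    [52.5,2,0,0,0,0,255],
    [52.5,2,0,0,0,0,255]
  ]
}}

```text
time_s: 5.7
eef_pos: [0.4537, -0.3002, 0.0055]
eef_rot: [0.013, 0.707, 0.012, -0.707]
wrist_force: [-0.6, 0.6, -1.7]
opening: 0.451
```

Request:
{"name": "step_arm", "arguments": {
  "motion": [
    [0,0,0,0,0,0,90],
    [0,0,0,0,0,0,90],
    [0,0,0,0,0,0,90],
    [-10,0,0,0,0,0,90],
    [-50,0,0,0,0,0,60],
    [-100,0,0,0,0,0,0],
    [-120,0,0,0,0,0,0]
  ]
}}

```text
time_s: 6.58
eef_pos: [0.4546, -0.3013, 0.129]
eef_rot: [0.014, 0.708, 0.011, -0.706]
wrist_force: [0.8, -0.3, 0.4]
opening: 1.002
```

```bash
python3 - <<'E'
from h import *
go(605.8,24.3,110,90-27.3)
E
```

```text
shift [  18.2 -320.  -162.6] rot [-150.7    0.2   -0.4] q6 pred [-60, 120] rots [[-151.0, 0.0, -0.0], [29.0, -0.0, -0.0]]
```

Request:
{"name": "step_arm", "arguments": {
  "motion": [
    [0,-25,-13,2,0,0,0],
    [0,-70,-35,6,0,0,0],
    [0,-115,-58,10,0,0,0],
    [0,-160,-81,15,0,0,0],
    [0,-205,-104,20,0,0,0],
    [0,-250,-127,24,0,0,0],
    [0,-285,-145,27,0,0,0],
    [0,-310,-158,29,0,0,0],
    [10,-320,-163,29,0,0,0],
    [18,-320,-163,29,0,0,0]
  ]
}}

```text
time_s: 7.82
eef_pos: [0.6043, 0.0259, 0.1061]
eef_rot: [0.164, -0.688, 0.164, 0.688]
wrist_force: [-0.6, -0.4, 0.1]
opening: 0.999
```

```bash
python3 - <<'E'
from h import *
p,d=grab('wrist'); P=pts('wrist')
hsv=cv2.cvtColor(p,cv2.COLOR_RGB2HSV)
m=((P[...,2]>.026)&(P[...,2]<.042)&(np.abs(P[...,0]-.606)<.07)&(np.abs(P[...,1]-.024)<.06)).astype(np.uint8)
c=max(cv2.findContours(m,cv2.RETR_EXTERNAL,cv2.CHAIN_APPROX_NONE)[0],key=cv2.contourArea).reshape(-1,2)
print(cv2.minAreaRect((ray('wrist',c,.033)[:,:2]*1000).astype(np.float32)))
go(605.8,24.3,15,90-27.3)
E
```

```text
((610.48583984375, 22.824363708496094), (39.58622741699219, 90.04592895507812), 62.67986297607422)
shift [89.7 -0.3 -3. ] rot [-1.796e+02  1.000e-01  2.000e-01] q6 pred [-60, 120] rots [[-180.0, 0.0, 0.0], [0.0, 0.0, -0.0]]
```

Request:
{"name": "step_arm", "arguments": {
  "motion": [
    [20,0,-5,0,0,0,0],
    [50,0,-5,0,0,0,0],
    [75,0,-5,0,0,0,0],
    [86,0,-5,0,0,0,0],
    [90,0,-5,0,0,0,0],
    [90,0,-5,0,0,0,0]
  ]
}}

```text
time_s: 8.62
eef_pos: [0.6095, 0.0231, 0.0172]
eef_rot: [-0.165, 0.688, -0.165, -0.687]
wrist_force: [0.3, -0.4, 0.1]
opening: 1.0
```

Request:
{"name": "step_arm", "arguments": {
  "motion": [
    [0,0,0,0,0,0,255],
    [0,0,0,0,0,0,255],
    [0,0,0,0,0,0,255],
    [0,0,0,0,0,0,255],
    [0,0,0,0,0,0,255],
    [0,0,0,0,0,0,255],
    [-15,0,0,0,0,0,255],
    [-40,0,0,0,0,0,255],
    [-70,0,0,0,0,0,255],
    [-80,0,0,0,0,0,255]
  ]
}}

```text
time_s: 9.88
eef_pos: [0.6104, 0.0233, 0.0994]
eef_rot: [-0.165, 0.689, -0.165, -0.686]
wrist_force: [0.5, 0.2, -1.3]
opening: 0.453
```

```bash
python3 - <<'E'
from h import *
o=obs();print(o['eef_pos'],o['opening'],o['wrist_force']); go(565.6,-295.5,60,92)
E
```

```text
[0.61038338 0.02332762 0.09936383] 0.45307579461026465 [ 0.53961092  0.15288829 -1.29194921]
shift [  39.4  304.5 -104.5] rot [-29.   -0.2   0. ] q6 pred [240, 60] rots [[151.0, 0.0, 0.0], [-29.0, -0.0, 0.0]]
```

Request:
{"name": "step_arm", "arguments": {
  "motion": [
    [0,20,-7,-2,0,0,255],
    [0,60,-21,-6,0,0,255],
    [0,105,-36,-10,0,0,255],
    [0,150,-52,-14,0,0,255],
    [0,195,-67,-18,0,0,255],
    [0,240,-82,-22,0,0,255],
    [0,275,-95,-26,0,0,255],
    [0,295,-102,-29,0,0,255],
    [15,304.5,-104.5,-29,0,0,255],
    [38,304.5,-104.5,-29,0,0,255]
  ]
}}

```text
time_s: 11.12
eef_pos: [0.564, -0.2956, 0.0578]
eef_rot: [0.012, 0.707, 0.012, -0.707]
wrist_force: [0.6, 0.6, -1.0]
opening: 0.452
```

```bash
python3 - <<'E'
from h import *
go(565.6,-295.5,6,92)
p,d=grab('wrist'); g=cv2.cvtColor(p,cv2.COLOR_RGB2GRAY); P=pts('wrist')
m=((P[...,2]>.06)&(P[...,2]<.085)).astype(np.uint8)
ys,xs=np.nonzero(m[:300]); print('bar rows',ys.min(),xs[ys<ys.min()+12].min(),xs[ys<ys.min()+12].max())
save('w3.png',p)
E
```

```text
shift [51.8 -0.1 -1.6] rot [-0.1 -0.  -0. ] q6 pred [240, 60] rots [[180.0, -0.0, 0.0], [-0.0, -0.0, -0.0]]
bar rows 212 264 366
```

View pics/w3.png

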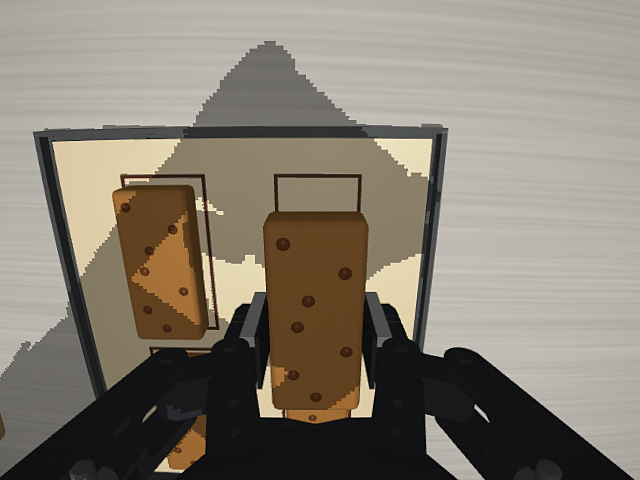

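Wrist picture: same alignment as with the first bar. The outline's front corners are at (276,175) and (361,175), and the bar is square over it.

Request:
{"name": "step_arm", "arguments": {
  "motion": [
    [15,1,0,0,0,0,255],
    [35,1,0,0,0,0,255],
    [47,1,0,0,0,0,255],
    [51,1,0,0,0,0,255],
    [52.5,1,0,0,0,0,255],
    [52.5,1,0,0,0,0,255]
  ]
}}

```text
time_s: 11.92
eef_pos: [0.5648, -0.2966, 0.0069]
eef_rot: [0.013, 0.707, 0.012, -0.707]
wrist_force: [0.7, 0.4, -0.8]
opening: 0.449
```

Request:
{"name": "step_arm", "arguments": {
  "motion": [
    [0,0,0,0,0,0,90],
    [0,0,0,0,0,0,90],
    [0,0,0,0,0,0,90],
    [-10,0,0,0,0,0,90],
    [-50,0,0,0,0,0,60],
    [-100,0,0,0,0,0,0],
    [-150,0,0,0,0,0,0],
    [-170,0,0,0,0,0,0]
  ]
}}

```text
time_s: 12.92
eef_pos: [0.5659, -0.2975, 0.1811]
eef_rot: [0.014, 0.709, 0.011, -0.705]
wrist_force: [0.2, -0.5, 0.0]
opening: 1.002
```

```bash
python3 - <<'E'
from h import *
p,d=grab('top')
L=load('top'); p=L['p']; hsv=cv2.cvtColor(p,cv2.COLOR_RGB2HSV); H,S,V=[hsv[...,i].astype(int) for i in range(3)]
# press geometry from the first view masks: red strips and foot
red=(((H<8)|(H>172))&(S>110)&(V>70)).astype(np.uint8); k=np.zeros_like(red); k[235:300,170:255]=1
cs=cv2.findContours(red&k,cv2.RETR_EXTERNAL,cv2.CHAIN_APPROX_NONE)[0]; C=[]
for c in cs:
    if len(c)>6:
        w=ray('top',c.reshape(-1,2).mean(0)[None],.045)[0]*1000; print('red',c.reshape(-1,2).mean(0),len(c),w.round(1)); C.append(w)
dk=((V<100)).astype(np.uint8); k[:]=0; k[222:322,160:272]=1
cs=cv2.findContours(dk&k,cv2.RETR_EXTERNAL,cv2.CHAIN_APPROX_NONE)[0]
for c in cs:
    r=c.reshape(-1,2).mean(0)
    if len(c)>5: print('dark',r,len(c),(ray('top',r[None],.011)[0]*1000).round(1))
bar=((S>110)&(V<150)&(H<20)).astype(np.uint8); k[:]=0;k[225:345,410:515]=1
for c in cv2.findContours(bar&k,cv2.RETR_EXTERNAL,cv2.CHAIN_APPROX_NONE)[0]:
    if cv2.contourArea(c)>200: print('traybar',cv2.minAreaRect((ray('top',c.reshape(-1,2),.022)[:,:2]*1000).astype(np.float32)))
go(535,262,190,-20)
save('top2.png',cv2.resize(p[200:360,140:540],None,fx=2,fy=2))
E
```

```text
red [232.53846154 276.5       ] 26 [514.8 226.6  45. ]
red [188.96875 261.     ] 32 [544.8 315.1  45. ]
dark [239.33333333 309.58333333] 12 [448.3 215.   11. ]
dark [167.84615385 281.23076923] 13 [504.7 364.4  11. ]
dark [240.22807018 281.24561404] 57 [506.6 214.9  11. ]
dark [259.09090909 259.81818182] 11 [551.8 176.9  11. ]
dark [209.50588235 269.42352941] 85 [530.4 279.4  11. ]
dark [188.5        232.58333333] 12 [607.1 326.3  11. ]
traybar ((450.7596130371094, -294.44781494140625), (87.97886657714844, 42.20282745361328), 2.1783385276794434)
traybar ((452.8581237792969, -210.46029663085938), (88.88483428955078, 40.79249954223633), 2.3810839653015137)
traybar ((561.8059692382812, -291.1897888183594), (87.95587921142578, 41.91518020629883), 2.147249937057495)
traybar ((560.8004150390625, -204.77603149414062), (87.3987808227539, 41.28385925292969), 2.062617301940918)
shift [ -10.7 -560.5   11.1] rot [-67.9  -0.1  -0.5] q6 pred [46, 226] rots [[-68.0, -0.0, -0.0], [112.0, -1.0, 0.0]]
```

View pics/top2.png

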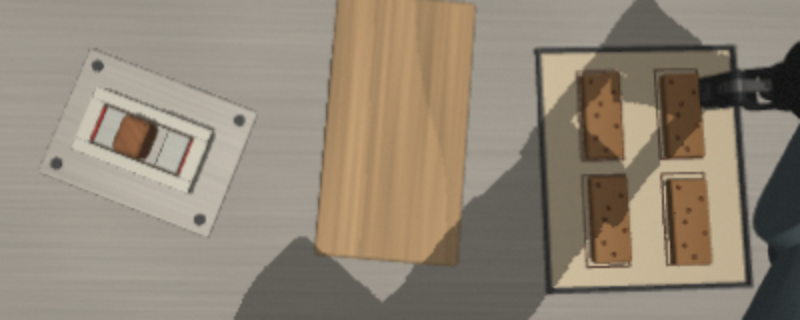

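The picture shows all four bars in neat rows, the two placed ones within about 5 mm of their outlines, and the press untouched. Press centre is about (529, 271) with its long axis at 69.6°.

```bash
python3 - <<'E'
from h import *
go(529,271,180,69.6)
E
```

```text
shift [  -0.7 -569.8   16.9] rot [-157.5    0.3   -0.6] q6 pred [-42, 138] rots [[-158.0, 0.0, -1.0], [22.0, -0.0, -0.0]]
```

Request:
{"name": "step_arm", "arguments": {
  "motion": [
    [0,-40,1,1,0,0,0],
    [0,-100,3,3,0,0,0],
    [0,-160,5,6,0,0,0],
    [0,-220,7,8,0,0,0],
    [0,-280,8,11,0,0,0],
    [0,-340,10,13,0,0,0],
    [0,-400,12,16,0,0,0],
    [0,-460,14,18,0,0,0],
    [0,-520,16,21,0,0,0],
    [0,-570,17,22,0,0,0]
  ]
}}

```text
time_s: 14.22
eef_pos: [0.5255, 0.2747, 0.1746]
eef_rot: [0.122, -0.696, 0.123, 0.697]
wrist_force: [1.3, -0.4, 0.7]
opening: 1.0
```

Request:
{"name": "step_arm", "arguments": {
  "motion": [
    [0,0,0,0,0,0,0],
    [0,0,0,0,0,0,0]
  ]
}}

```text
time_s: 14.48
eef_pos: [0.5261, 0.2723, 0.1749]
eef_rot: [0.122, -0.696, 0.123, 0.697]
wrist_force: [0.3, -0.6, -0.1]
opening: 1.0
```

```bash
python3 - <<'E'
from h import *
p,d=grab('wrist'); save('w4.png',p); P=pts('wrist')
m=((P[...,2]>.105)&(P[...,2]<.118)).astype(np.uint8)
for c in cv2.findContours(m,cv2.RETR_EXTERNAL,cv2.CHAIN_APPROX_NONE)[0]:
    if cv2.contourArea(c)>300: print(c.reshape(-1,2).mean(0),cv2.minAreaRect((ray('wrist',c.reshape(-1,2),.111)[:,:2]*1000).astype(np.float32)))
go(529,271,69,69.6)
E
```

```text
[317.84916201 244.82122905] ((533.084228515625, 269.45404052734375), (27.20226287841797, 35.748558044433594), 69.71721649169922)
shift [106.2  -0.3  -2.7] rot [-1.796e+02  1.000e-01  1.000e-01] q6 pred [-42, 138] rots [[-180.0, 0.0, 0.0], [0.0, 0.0, -0.0]]
```

View pics/w4.png

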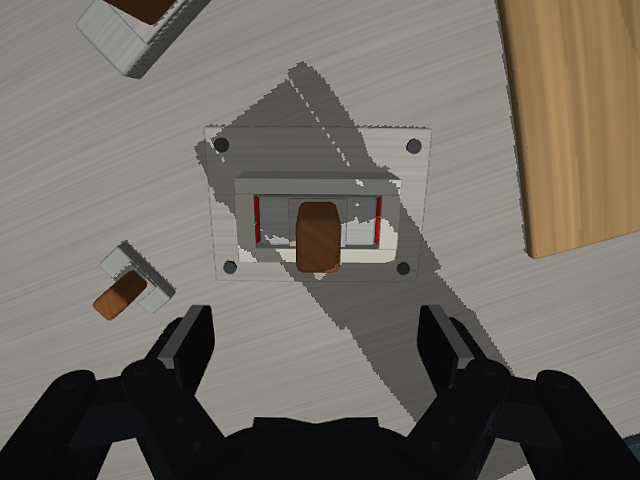

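Wrist picture: handle at (318,245), measured 27 x 36 mm at 69.7°, as it should be. The way down is clear; the small look-alike at (130,285) is off to the side.

Request:
{"name": "step_arm", "arguments": {
  "motion": [
    [20,0,-5,0,0,0,0],
    [50,0,-5,0,0,0,0],
    [80,0,-5,0,0,0,0],
    [98,0,-5,0,0,0,0],
    [106,0,-5,0,0,0,0],
    [106,0,-5,0,0,0,0]
  ]
}}

```text
time_s: 15.28
eef_pos: [0.5318, 0.2707, 0.0701]
eef_rot: [0.123, -0.696, 0.123, 0.697]
wrist_force: [-0.2, -0.1, 1.4]
opening: 1.004
```

Request:
{"name": "step_arm", "arguments": {
  "motion": [
    [0,0,0,0,0,0,255],
    [0,0,0,0,0,0,255],
    [0,0,0,0,0,0,255],
    [0,0,0,0,0,0,255],
    [0,0,0,0,0,0,255],
    [0,0,0,0,0,0,255],
    [0,0,0,0,0,0,255]
  ]
}}

```text
time_s: 16.15
eef_pos: [0.5317, 0.2702, 0.0712]
eef_rot: [-0.122, 0.696, -0.123, -0.696]
wrist_force: [-2.3, -3.9, 6.6]
opening: 0.319
```

```bash
python3 - <<'E'
from h import *
o=obs(); print(o['wrist_force'],o['torque'],o['opening']); print(toolT().round(4))
P0=None
p,d=grab('wrist'); save('w5.png',p)
E
```

```text
[-2.33616608 -3.90423903  6.59718973] [-0.81872945  0.50199177 -0.17343314] 0.3190359242799613
[[-1.000e-04 -3.414e-01 -9.399e-01  5.317e-01]
 [-1.500e-03 -9.399e-01  3.414e-01  2.702e-01]
 [-1.000e+00  1.400e-03 -4.000e-04  7.120e-02]
 [ 0.000e+00  0.000e+00  0.000e+00  1.000e+00]]
```

View pics/w5.png

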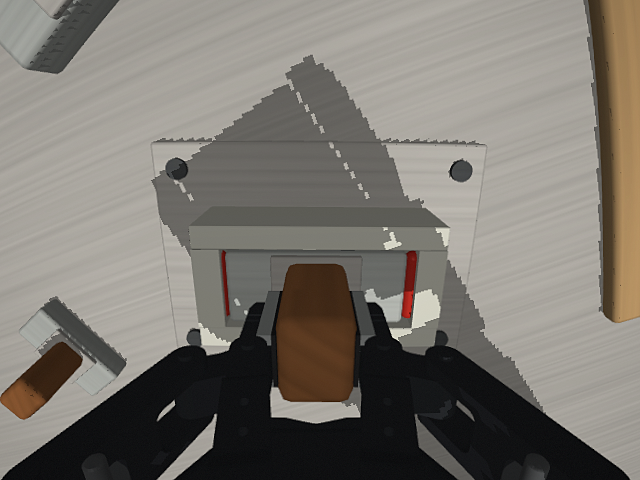

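The handle is gripped squarely between the pads and the plunger is still home between both red strips. First rock: the tool +y end goes up.

Request:
{"name": "step_arm", "arguments": {
  "motion": [
    [-1,-0.5,0,0,0,1.2,255],
    [-2,-1.2,0,0,0,2.6,255],
    [-3.2,-2,0,0,0,4.2,255],
    [-3.2,-2,0,0,0,4.2,255],
    [-3.2,-2,0,0,0,4.2,255]
  ]
}}

```text
time_s: 16.82
eef_pos: [0.5325, 0.2722, 0.0744]
eef_rot: [0.096, -0.691, 0.149, 0.7]
wrist_force: [-1.7, -6.2, 8.0]
opening: 0.321
```

```bash
cat >> h.py <<'E'
def fit(P,m,ax):
    X=P[m]; 
    for _ in range(4):
        c=np.median(X,0); A=np.c_[X[:,:2]-c[:2],np.ones(len(X))]; s=np.linalg.lstsq(A,X[:,2],rcond=None)[0]
        r=np.abs(X[:,2]-A@s); X=X[r<max(.0015,2*np.median(r))]
    return s[:2]@ax, len(X), c.round(4)
def tilt():
    """block/handle and press slope along tool +y (horizontal), deg, from depth"""
    o=obs(); T=toolT(); print('tool tilt',np.degrees(np.arcsin(T[2,1])).round(2),'z',T[2,3].round(4),'F',o['wrist_force'].round(1),'tq',o['torque'].round(2),'op',round(o['opening'],3))
    p,d=grab('wrist'); P=pts('wrist'); u=np.array([-.345,-.939]); v=np.array([-.94,.34])
    C=np.array([.531,.270]); a=(P[...,:2]-C)@u; b=(P[...,:2]-C)@v; z=P[...,2]
    vis=(d>.05)
    for n,m in (('block',vis&(abs(a)<.044)&(abs(a)>.018)&(b<-.004)&(b>-.018)&(z>.04)&(z<.11)),('foot',vis&(abs(a)<.09)&(b<-.04)&(b>-.066)&(z>.0)&(z<.03)),('rim',vis&(abs(a)<.06)&(b<-.024)&(b>-.032)&(z>.045)&(z<.065))):
        if m.sum()>50:
            s=fit(P,m,u); print(n,'slope deg',np.degrees(np.arctan(s[0])).round(2),s[1:])
        else: print(n,m.sum())
    return p
E
python3 - <<'E'
from h import *
p=tilt(); save('w6.png',p)
E
```

```text
tool tilt 4.34 z 0.0744 F [-1.7 -6.2  8. ] tq [-1.15  0.54 -0.09] op 0.321
block slope deg -5.07 (3193, array([0.5483, 0.287 , 0.0573]))
foot slope deg 0.01 (12910, array([0.5821, 0.255 , 0.0114]))
rim slope deg -0.01 (3794, array([0.5581, 0.2625, 0.0525]))
```

View pics/w6.png

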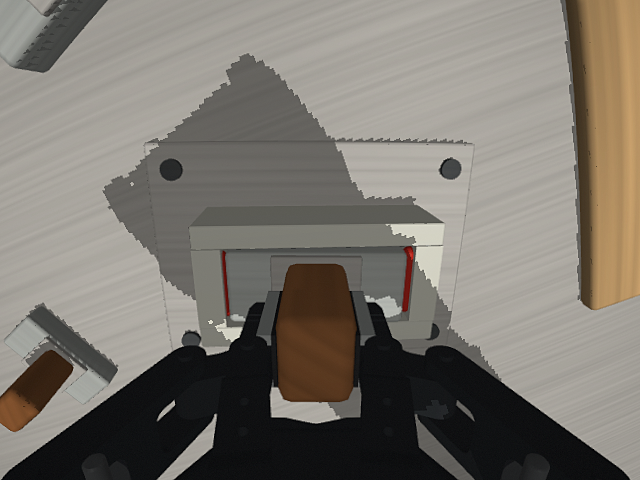

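Picture: the plunger is still in the mould and the press is level. The block slope fit is suspect because of its mask, so I'll read depth at hand-picked patches of the block top on each side.

```bash
cat >> h.py <<'E'
def ends(n='wrist'):
    P=pts(n); o=[]
    for c0,c1,r0,r1 in ((236,262,258,280),(368,400,258,280)):
        q=P[r0:r1,c0:c1].reshape(-1,3); o.append(np.median(q,0)); print('patch',(o[-1]*1000).round(1),'spread',(np.ptp(q[:,2])*1000).round(1))
    e=o[1]-o[0]; print('slope deg (+ = right end up)',np.degrees(np.arctan2(e[2],np.hypot(e[0],e[1]))).round(2))
E
python3 - <<'E'
from h import *
ends()
E
```

```text
patch [554.2 299.3  52.3] spread 166.8
patch [531.8 237.   57.4] spread 161.7
slope deg (+ = right end up) 4.37
```

The block slopes 4.4°, right end up, with the foot and rim level, so the rock passes through the grip. Now the other way.

Request:
{"name": "step_arm", "arguments": {
  "motion": [
    [-0.5,0.7,0,0,0,-1.5,255],
    [-1.5,1.7,0,0,0,-3.4,255],
    [-2.5,2.8,0,0,0,-5.4,255],
    [-3.4,3.7,0,0,0,-7.2,255],
    [-4,4.3,0,0,0,-8.4,255],
    [-4,4.3,0,0,0,-8.4,255],
    [-4,4.3,0,0,0,-8.4,255]
  ]
}}

```text
time_s: 17.75
eef_pos: [0.5304, 0.2686, 0.0773]
eef_rot: [-0.148, 0.7, -0.097, -0.692]
wrist_force: [0.2, -6.0, -6.2]
opening: 0.318
```

```bash
python3 - <<'E'
from h import *
tilt(); ends()
E
```

```text
tool tilt -4.12 z 0.0773 F [ 0.2 -6.  -6.2] tq [-1.34 -0.01  0.07] op 0.318
block slope deg -3.93 (2478, array([0.5421, 0.2819, 0.0592]))
foot slope deg 0.0 (12712, array([0.58  , 0.2486, 0.0115]))
rim slope deg 0.01 (3722, array([0.5567, 0.2586, 0.0525]))
patch [552.9 298.4  60. ] spread 161.9
patch [530.5 236.1  55.3] spread 166.7
slope deg (+ = right end up) -4.07
```

Request:
{"name": "step_arm", "arguments": {
  "motion": [
    [-0.5,-0.7,0,0,0,1.5,255],
    [-1.4,-1.7,0,0,0,3.4,255],
    [-2.3,-2.8,0,0,0,5.4,255],
    [-3.2,-3.7,0,0,0,7.2,255],
    [-3.7,-4.3,0,0,0,8.4,255],
    [-3.7,-4.3,0,0,0,8.4,255],
    [-3.7,-4.3,0,0,0,8.4,255]
  ]
}}

```text
time_s: 18.68
eef_pos: [0.5322, 0.2733, 0.0829]
eef_rot: [0.097, -0.691, 0.148, 0.701]
wrist_force: [-3.0, -5.4, 3.8]
opening: 0.318
```

```bash
python3 - <<'E'
from h import *
tilt(); ends()
E
```

```text
tool tilt 4.19 z 0.0829 F [-3.  -5.4  3.8] tq [-0.82  0.56  0.04] op 0.318
block slope deg 2.81 (1748, array([0.5378, 0.247 , 0.0653]))
foot slope deg 0.02 (12001, array([0.5819, 0.2547, 0.0115]))
rim slope deg 0.03 (3485, array([0.5582, 0.2626, 0.0525]))
patch [553.9 300.4  60.9] spread 166.8
patch [531.3 238.1  65.7] spread 162.4
slope deg (+ = right end up) 4.17
```

Request:
{"name": "step_arm", "arguments": {
  "motion": [
    [-0.5,0.7,0,0,0,-1.5,255],
    [-1.3,1.7,0,0,0,-3.4,255],
    [-2.1,2.8,0,0,0,-5.4,255],
    [-2.9,3.7,0,0,0,-7.2,255],
    [-3.4,4.3,0,0,0,-8.4,255],
    [-3.4,4.3,0,0,0,-8.4,255],
    [-3.4,4.3,0,0,0,-8.4,255]
  ]
}}

```text
time_s: 19.6
eef_pos: [0.5304, 0.2693, 0.0859]
eef_rot: [-0.149, 0.7, -0.097, -0.692]
wrist_force: [-3.4, -6.0, -2.4]
opening: 0.318
```

```bash
python3 - <<'E'
from h import *
tilt(); ends()
E
```

```text
tool tilt -4.27 z 0.0859 F [-3.4 -6.  -2.4] tq [-0.65  0.64  0.03] op 0.318
block slope deg -4.47 (1843, array([0.5372, 0.2447, 0.0647]))
foot slope deg 0.01 (11764, array([0.58  , 0.249 , 0.0114]))
rim slope deg 0.03 (3423, array([0.5567, 0.2588, 0.0525]))
patch [553.  299.2  68.8] spread 161.5
patch [530.4 236.9  63.7] spread 167.6
slope deg (+ = right end up) -4.35
```

Request:
{"name": "step_arm", "arguments": {
  "motion": [
    [-0.5,-0.7,0,0,0,1.5,255],
    [-1.4,-1.7,0,0,0,3.4,255],
    [-2.3,-2.8,0,0,0,5.4,255],
    [-3.2,-3.7,0,0,0,7.2,255],
    [-3.7,-4.3,0,0,0,8.4,255],
    [-3.7,-4.3,0,0,0,8.4,255],
    [-4.3,-3.5,0,0,0,6.4,255],
    [-5.2,-2.8,0,0,0,4.8,255],
    [-5.9,-2.5,0,0,0,4.2,255],
    [-5.9,-2.5,0,0,0,4.2,255]
  ]
}}

```text
time_s: 20.9
eef_pos: [0.5322, 0.2718, 0.0923]
eef_rot: [-0.123, 0.697, -0.122, -0.696]
wrist_force: [-0.3, -0.6, -3.5]
opening: 0.32
```

```bash
python3 - <<'E'
from h import *
tilt(); ends()
E
```

```text
tool tilt -0.12 z 0.0923 F [-0.3 -0.6 -3.5] tq [ 0.    0.01 -0.03] op 0.32
block slope deg -0.37 (1893, array([0.5361, 0.2452, 0.0727]))
foot slope deg 0.01 (11021, array([0.5809, 0.2519, 0.0115]))
rim slope deg 0.0 (3203, array([0.5573, 0.2603, 0.0525]))
patch [554.4 300.3  72.7] spread 164.3
patch [531.8 237.9  72.5] spread 164.7
slope deg (+ = right end up) -0.15
```

The plunger is level, free (only its own weight on the wrist), and its underside is just below the rim. Now I lift it about 18 mm.

Request:
{"name": "step_arm", "arguments": {
  "motion": [
    [-3,0,0,0,0,0,255],
    [-7,0,0,0,0,0,255],
    [-12,0,0,0,0,0,255],
    [-16,0,0,0,0,0,255],
    [-18,0,0,0,0,0,255],
    [-18,0,0,0,0,0,255],
    [-18,0,0,0,0,0,255],
    [-18,0,0,0,0,0,255]
  ]
}}

```text
time_s: 21.95
eef_pos: [0.5316, 0.271, 0.1094]
eef_rot: [0.123, -0.696, 0.123, 0.697]
wrist_force: [0.1, 0.1, -2.3]
opening: 0.324
```

```bash
python3 - <<'E'
from h import *
tilt(); ends(); p,d=grab('scene'); a=p[150:390,160:560]
p2,_=grab('top'); b=p2[200:360,140:540]
save('end.png',np.vstack([cv2.resize(a,(750,450))[:, :],cv2.resize(b,(750,300))])[:600] if 0 else np.vstack([cv2.resize(a,(600,360)),cv2.resize(b,(600,240))]))
L=load('top'); hsv=cv2.cvtColor(p2,cv2.COLOR_RGB2HSV); H,S,V=[hsv[...,i].astype(int) for i in range(3)]
bar=((S>110)&(V<150)&(H<20)).astype(np.uint8); k=np.zeros_like(bar);k[225:345,410:515]=1
for c in cv2.findContours(bar&k,cv2.RETR_EXTERNAL,cv2.CHAIN_APPROX_NONE)[0]:
    if cv2.contourArea(c)>200: print('traybar',np.round(cv2.minAreaRect((ray('top',c.reshape(-1,2),.022)[:,:2]*1000).astype(np.float32))[0],1))
E
```

```text
tool tilt 0.01 z 0.1094 F [ 0.1  0.1 -2.3] tq [-0.01  0.01  0.05] op 0.324
block slope deg -0.12 (2011, array([0.5383, 0.247 , 0.0897]))
foot slope deg -0.0 (9703, array([0.5809, 0.2518, 0.0115]))
rim slope deg 0.05 (2707, array([0.5571, 0.26  , 0.0525]))
patch [553.7 299.5  89.8] spread 164.4
patch [531.2 237.1  89.7] spread 164.5
slope deg (+ = right end up) -0.04
traybar [ 450.7 -294.2]
traybar [ 561.8 -291.1]
traybar [ 560.7 -204.8]
```

View pics/end.png

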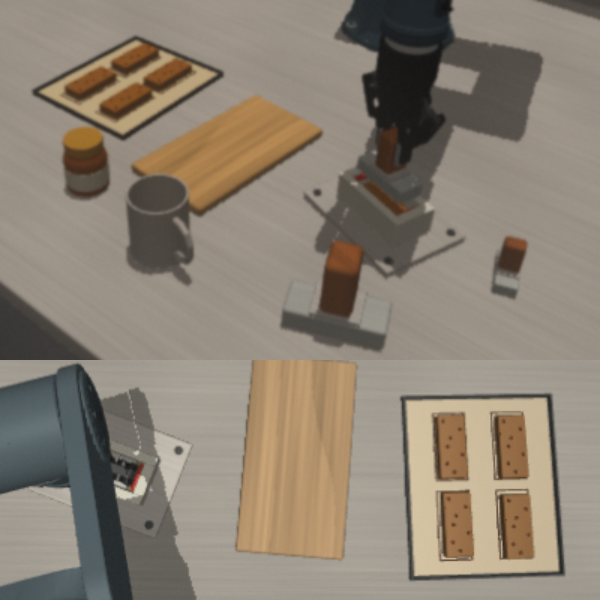

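The plunger hangs level above the open mould, with its top at 89 mm and so its underside about 67 mm up, 15 mm over the rim. The press is flat and the bars lie in rows. Handing in.

```bash
python3 -c "
from bench import ctrl
print(ctrl.hand_in(), ctrl.get_obs()['time_s'])"
```

```text
the job is handed in; nothing more can be done
the job is handed in; nothing more can be done
```

The job is done and handed in at about 22 s of robot time; no verdict is reported. Both oat bars are on the empty outlines, and the gripper is holding the plunger level above its mould.

- **Bars:** each measured about 5 mm from its outline centre (12 mm allowed) and lined up with the tray to well under a degree.
- **Plunger:** I rocked it about ±4.2° five times, alternating ends. The press foot read level after each rock that I checked (the fifth I checked only once levelled). It now hangs level, with its underside about 15 mm above the rim. The wrist force is 2.3 N, about its own weight, so nothing is touching the press.
- **Bystanders:** the jug and jar look undisturbed in the last picture, and I never moved near them. The final bar measurement found only three of the four tray bars. The missing one, bar_c, is in its place in the last picture but its position was not re-measured.
- **Checks that disagreed:**
  - The wrist and top cameras differed by 3–5 mm, so I averaged them for the grasps.
  - My first way of measuring the block's tilt gave a wrong sign because its mask was bad. I used depth readings at the two ends of the block instead, and those matched the tool's own tilt.

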